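# Put the bench tools back in their fitted drawer inserts

### The job

Put the four tools lying along the front of the bench - the block plane, the shoulder plane, the try square and the plane hammer - away into the fitted plywood inserts behind them, each in the recess cut to its shape, lying flat on the felt. Set them down gently, do not drop them in, and do not knock over the glue bottle or the pencil jar.

Things in the scene. Friction and masses are not known exactly. Their poses are not given: they have to be found in the camera images.
- block_plane: Block plane on its sole: dark iron, brass lever cap, small wooden front knob. 140 mm long (x, knob at +x) x 48 mm wide (y), 0.5 to 0.75 kg. Flat parallel cheeks 48 mm apart, x = -60 to +52 mm, up to 32 mm above the sole: grip across these at the middle. Cap and knob reach up to 51 mm. Origin: centre of the sole's underside.
- shoulder_plane: Shoulder plane on its sole: narrow, upright, bright steel, dark wooden rear wedge. 140 mm long (x) x 20 mm wide (y), 0.44 to 0.69 kg. Flat sides 20 mm apart, 24 mm high over the whole length, 47 mm high from x = -8 to +44 mm: grip across these. Brass screw reaches 56 mm. Origin: centre of the sole's underside.
- try_square: Small steel try square lying flat, an L. Stock 22 mm (x) x 80 mm (y) x 18 mm high, centred at x = -40 mm, y = 0. Blade 3 mm thick, underside 5 mm up, from the stock to x = +51 mm, y = +18 to +40 mm. 0.23 to 0.36 kg, mostly the stock: grip it across its 22 mm near y = -6 mm. Origin: centre of the 102 x 80 mm outline, at the stock's underside.
- plane_hammer: Plane-adjusting hammer lying flat, a T. Brass round head, 22 mm diameter, 56 mm long (along y), centred at x = +63 mm; pale wooden flat-sided handle 17 mm wide (y), 22 mm high, x = -75 to +52 mm. 0.18 to 0.29 kg, balances near x = +44 mm: grip the handle near x = +33 mm. Origin: middle of the 150 mm length, on the centre line, underside.
- wide_insert: For the block plane. Fixed plywood insert 16 mm high; recess 7 mm deep, 8 mm larger all round than its tool, grey felt floor 9 mm above the bench. Origin on the underside, where the tool's origin belongs; axes as the seated tool's. Wide oblong recess 156 mm (x) x 64 mm (y) about the origin; outside 176 x 84 mm. The plane may face either way.
- narrow_insert: For the shoulder plane. Fixed plywood insert 16 mm high; recess 7 mm deep, 8 mm larger all round than its tool, grey felt floor 9 mm above the bench. Origin on the underside, where the tool's origin belongs; axes as the seated tool's. Narrow oblong recess 156 mm (x) x 36 mm (y) about the origin; outside 176 x 56 mm. The plane may face either way.
- L_insert: For the try square. Fixed plywood insert 16 mm high; recess 7 mm deep, 8 mm larger all round than its tool, grey felt floor 9 mm above the bench. Origin on the underside, where the tool's origin belongs; axes as the seated tool's. L recess: stock part x -59 to -21, y -48 to +48 mm; blade part on to x +59, y +10 to +48 mm; outside 138 x 116 mm. Fits one way only.
- T_insert: For the hammer. Fixed plywood insert 16 mm high; recess 7 mm deep, 8 mm larger all round than its tool, grey felt floor 9 mm above the bench. Origin on the underside, where the tool's origin belongs; axes as the seated tool's. T recess: head part x +44 to +83, y -36 to +36 mm; handle part x -83 to +44, y -16.5 to +16.5 mm; outside 186 x 92 mm. Fits one way only.
- glue_bottle: Bystander: yellow glue bottle with orange cap, standing, 52 mm in diameter, 150 mm high, at the left or right end of the rows. Origin: centre of its underside.
- pencil_jar: Bystander: blue glazed jar 62 mm in diameter and 90 mm high with pencils up to 160 mm high, standing at the other end. Origin: centre of its underside.
There are look-alikes about, which are no part of the job. What is shaped like the plane_hammer but turquoise is not meant. Leave any blue look-alike of the try_square alone.

How it is judged:
At the end, for the whole second after the job is handed in: Each tool is released and at rest in its own insert's recess: origin within 13 mm horizontally of the insert's, x axes within 0.17 rad (either way round), underside less than 2.5 mm above the felt floor, tilted less than 0.05 rad (horizontal distance between block_plane and wide_insert below 0.013 m and angle between the x axis of block_plane and the x axis of wide_insert, either way round below 0.17 rad and z of block_plane in the frame of wide_insert below 0.0115 m and angle between each of block_plane, shoulder_plane, try_square, plane_hammer's own z axis and vertical below 0.05 rad and linear speed of each of block_plane, shoulder_plane, try_square, plane_hammer below 0.01 m/s and angular speed of each of block_plane, shoulder_plane, try_square, plane_hammer below 0.1 rad/s and horizontal distance between shoulder_plane and narrow_insert below 0.013 m and angle between the x axis of shoulder_plane and the x axis of narrow_insert, either way round below 0.17 rad and z of shoulder_plane in the frame of narrow_insert below 0.0115 m and horizontal distance between try_square and L_insert below 0.013 m and angle between the x axis of try_square and the x axis of L_insert, either way round below 0.17 rad and z of try_square in the frame of L_insert below 0.0115 m and horizontal distance between plane_hammer and T_insert below 0.013 m and angle between the x axis of plane_hammer and the x axis of T_insert, either way round below 0.17 rad and z of plane_hammer in the frame of T_insert below 0.0115 m); the robot touches nothing.
It fails at once if a tool is let fall (over 0.5 m/s with the fingers off it, a drop of about 13 mm or more) ((linear speed of block_plane above 0.5 m/s and contact force between the fingers and block_plane below 0.2 N) or (linear speed of shoulder_plane above 0.5 m/s and contact force between the fingers and shoulder_plane below 0.2 N) or (linear speed of try_square above 0.5 m/s and contact force between the fingers and try_square below 0.2 N) or (linear speed of plane_hammer above 0.5 m/s and contact force between the fingers and plane_hammer below 0.2 N)).
It fails at once if the glue bottle or the pencil jar is knocked over (angle between any of glue_bottle, pencil_jar's own z axis and vertical above 0.5 rad).
It also fails if it takes over 115 s, if anything falls off the work surface, if the arm or the gripper's body presses on something with over 40 N, if the wrist force passes 120 N, or if a joint passes its speed limit or range.

### The arm

A 7-joint arm with a two-finger parallel gripper is mounted at the origin on the work surface. World frame = base frame: x ahead of the robot, y to its left, z up, the work surface at z = 0. Lengths are in m, angles in rad, forces in N, time in s.
With the tool pointing down it reaches from about 0.4 to 0.875 m from the base axis. Payload 4.4 kg.
Tool frame: the origin (TCP) lies on the front face of the gripper's body, between the roots of the fingers; the fingertips stand manip.tips_ahead ahead of it and the grasp point (between the pads) lies 54 mm ahead of it (manip.tips_ahead is the distance from the TCP to the fingertips, in m); x points along the fingers, y is the direction in which the jaws open and shut, and the axes are right-handed (so a half turn about x gives the same grasp; the last joint's range is limited). The gripper opens to 85 mm and grips with 20 to 120 N. Pads are 22 mm wide; open, the fingers measure 114 mm over their backs; the gripper's body (76 mm by 85 mm) begins 54 mm behind the grasp point. The pads swing forward as they close: fully open they stand 13 mm farther back than shut.
Start: joints at [1.107, 0.628, 0.038, 1.517, -0.027, 0.996, -0.02], TCP at [0.252, -0.599, 0.304] pointing down, gripper open.
Joint ranges: [-3.06, 3.06], [-0.37, 2.12], [-1.25, 1.32], [0.18, 2.47], [-1.1, 4.24], [0.23, 1.98], [-2.94, 2.94]. Speed limits (rad/s): [2.57, 2.57, 3.14, 3.14, 3.14, 3.14, 3.14].

### API

Orientations are given as a unit quaternion [w, x, y, z].
In Python, from rig import manip gives the robot as it stands.
- The arm moves only by the tool carry_out, never from a script. Its arguments are lists of equal length, an entry for each row: "xyz": the shift along the tool's x, y, z in cm, a list of three; "delta_rot": the turn, a rotation vector about the tool's x, y, z in units of 8 degrees (1.0 is 8 degrees), a list of three; "hand": the finger opening in cm, from 0 to 8.54. In form: {"xyz": [[tx, ty, tz], ...], "delta_rot": [[rx, ry, rz], ...], "hand": [hand, ...]}. A call has 1 to 20 rows; each row shifts and turns the pose as measured when the row begins, along the tool's axes as they then stand; what a row does not reach is not made up. A row lasts 1/8 s, in which the tool goes at most 62.5 mm and 10.7 degrees, less where a joint would pass 70% of its speed; a pose out of reach is approached as far as the arm can. A call with a gripper value outside its range is refused whole. The fingers move at their own pace and stop on an object; the grip force is fixed at half the most. Time passes only in rows, so rows that do not move let the fingers close. It gives the time, the measured TCP pose, the force and the opening at its end, in the units of the state.
- manip.get_state(): the state, without advancing time (a new reading comes with each control period).
- manip.camera(name): name is "side" or "top"; returns a dict with "pixels" (480x640x3 uint8, blue, green, red), "fx", "fy", "cx", "cy" (pixels), "origin" and "attitude" of the camera in the world. Camera axes: x right, y down, z forward; pixel columns grow to the right and rows downward; lengths in m; the calibration is good to about 2 mm. A picture is of the moment at which its call begins. There is no depth.
- manip.finish_job(): hands the job in, once; it reports no verdict.
The state is a dict: "time_s": time; "q": joint angles; "joint_vel": joint speeds; "tau": joint torques, N m; "position": TCP position; "orientation": TCP orientation; "contact_force": force on the tool from outside, world axes, zero at the start; "torque": the same for the moment, N m; "grip_width": finger opening in m.
Only numpy, scipy, OpenCV 4.12 (cv2) and the standard library are available. Lean on these libraries where they do the work, as an engineer would, in place of code of your own. Each camera call takes 0.05 s, during which the arm holds its last target. There are 200 camera calls.

## Working session

There is one attempt and no reset: what is moved stays moved. The work goes in short steps, Python scripts to look and compute and a tool call to move; the robot and the scene stay as the last step left them, time stands still between calls to the robot, and variables do not carry over. Pictures are saved under pics/ and viewed, about 12 in all and at most 16, crops included, and the job is handed in when it is done.

Besides the shell and the picture viewer there is one more tool, called after "Emit:" as name(argument=value, ...) on one line, values as JSON. carry_out: Moves the arm, as the interface text tells. Its arguments: {"type":"object","properties":{"xyz":{"type":"array"},"delta_rot":{"type":"array"},"hand":{"type":"array"}},"required":["xyz","delta_rot","hand"]}

```bash
ls; mkdir -p pics
python3 - <<'E'
from rig import manip
import cv2
s=manip.get_state()
print(s, manip.tips_ahead)
for n in("top","side"):
    c=manip.camera(n); cv2.imwrite(f"pics/{n}0.png",c["pixels"]); print({k:v for k,v in c.items() if k!="pixels"})
E
```

```text
pics
{'time_s': 0.0, 'q': array([ 1.10721441,  0.62938185,  0.03845106,  1.51836759, -0.02698809,
        0.99629682, -0.02001128]), 'joint_vel': array([ 8.72126088e-04,  1.66504788e-03,  2.89288215e-04,  8.76595887e-04,
        1.17584813e-03, -1.34260702e-05,  1.41250127e-03]), 'tau': array([ 1.35126456e-04, -5.63393247e+01,  1.22652121e+00, -1.93441164e+01,
        1.11880770e-02,  1.06397975e-02,  1.28482611e-05]), 'position': array([ 0.25162559, -0.59879108,  0.30296611]), 'orientation': array([-0.1390399 , -0.69301763, -0.14037507,  0.69331761]), 'contact_force': array([0.07585874, 0.24430421, 0.48277864]), 'torque': array([0.00301798, 0.00799403, 0.01522165]), 'grip_width': 0.08526307738971305} 0.0726
{'fx': 458.9348389657504, 'fy': 458.9348389657504, 'cx': 320.71811800541707, 'cy': 236.6271633183944, 'origin': array([ 0.1839115, -0.0024493,  1.0698934]), 'attitude': array([-0.08837332,  0.71641571, -0.68698208,  0.08363199])}
{'fx': 457.5768410936086, 'fy': 457.5768410936086, 'cx': 312.57619102371297, 'cy': 240.00688000749744, 'origin': array([0.22285632, 0.62120252, 0.73457553]), 'attitude': array([ 0.05500285, -0.1391189 ,  0.91858525, -0.36581655])}
```

View pics/top0.png

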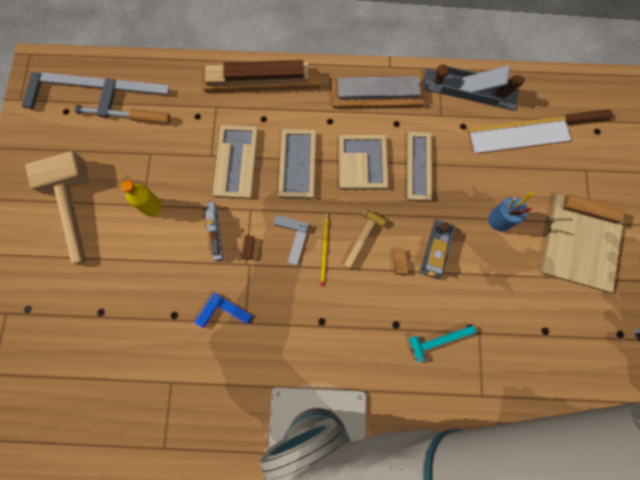

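View pics/side0.png

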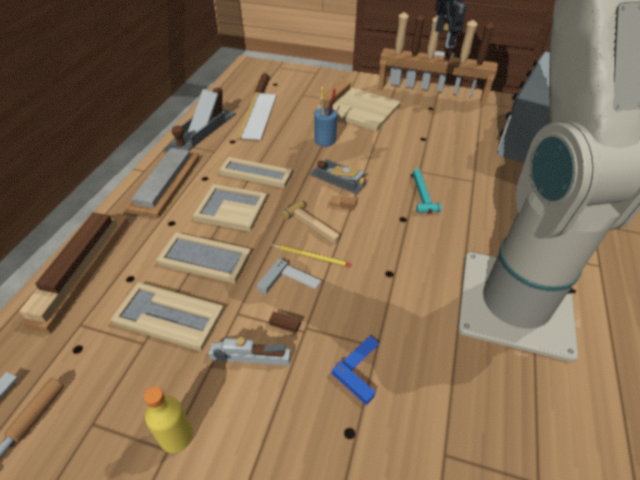

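Tools along the front in the top picture: the shoulder plane is at (214,231), the try square at (293,238), the hammer at (365,238) and the block plane at (437,248). The look-alikes are a blue square at (222,308), a turquoise hammer at (443,341), a big bench plane at (475,85) and a mallet at (60,205). The inserts are T (235,161), wide (297,163), L (362,161) and narrow (419,165). The glue bottle is at (142,198) and the jar at (507,213). Next I'll make one metric, rectified close crop.

```bash
cat > h.py <<'E'
import numpy as np, cv2
from rig import manip
from scipy.spatial.transform import Rotation as R
def rot(q): return R.from_quat([q[1],q[2],q[3],q[0]]).as_matrix()
def P(c,z):  # homography: world (x,y,1) at height z -> pixel
    K=np.array([[c["fx"],0,c["cx"]],[0,c["fy"],c["cy"]],[0,0,1]]); A=rot(c["attitude"]).T
    return K@np.c_[A[:,0],A[:,1],A@(np.array([0,0,z])-c["origin"])]
S=0.00075
def rectify(c,z,x1,y1,w,h,s=S):  # out pixel (u,v): y=y1-u*s, x=x1-v*s
    M=np.array([[0,-s,x1],[-s,0,y1],[0,0,1.]])
    return cv2.warpPerspective(c["pixels"],P(c,z)@M,(w,h),flags=cv2.INTER_CUBIC|cv2.WARP_INVERSE_MAP)
def proj(c,p):
    p=np.atleast_2d(p); q=(p-c["origin"])@rot(c["attitude"])
    return np.c_[c["fx"]*q[:,0]/q[:,2]+c["cx"],c["fy"]*q[:,1]/q[:,2]+c["cy"]]
E
python3 - <<'E'
from h import *
c=manip.camera("top")
H=np.linalg.inv(P(c,0.016))
for n,u,v in [("T",235,161),("W",297,163),("L",362,161),("N",419,165),("sp",214,231),("ts",293,238),("ha",365,238),("bp",437,248),("glue",150,208),("jar",500,220)]:
    p=H@[u,v,1]; print(n,(p[:2]/p[2]).round(3))
im=rectify(c,0.016,0.46,0.3,800,500)
for u in range(0,800,100): cv2.putText(im,f"{0.3-u*S:.3f}",(u,10),0,.35,(0,0,255))
cv2.imwrite("pics/r1.png",im)
E
```

```text
T [0.629 0.23 ]
W [0.63  0.077]
L [ 0.642 -0.083]
N [ 0.638 -0.224]
sp [0.449 0.264]
ts [0.44  0.076]
ha [ 0.447 -0.094]
bp [ 0.43  -0.264]
glue [0.5   0.424]
jar [ 0.505 -0.415]
```

Run:
```python
from h import *
c=manip.camera("top")
im=rectify(c,0.016,0.74,0.32,800,480,0.0008)
cv2.imwrite("pics/r2.png",im)
```

```text
(no output)
```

View pics/r2.png

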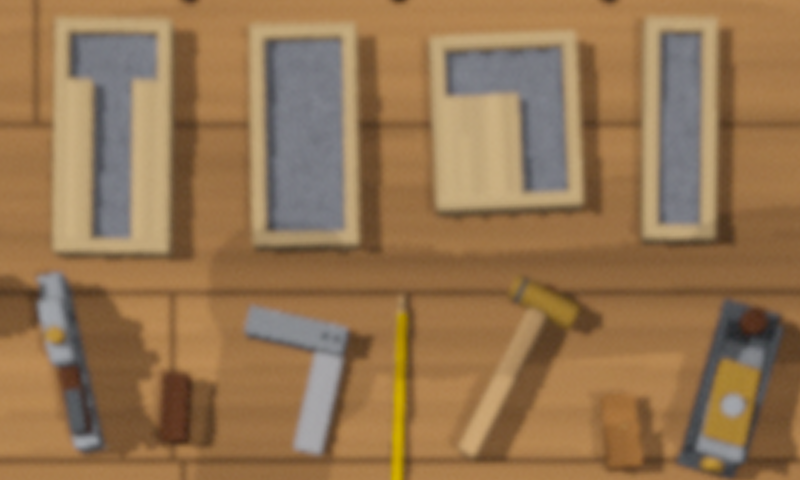

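```bash
cat > m.py <<'E'
from h import *
def box(x0,x1,y0,y1,z0,z1):
    v=np.array([[x,y,z] for x in(x0,x1) for y in(y0,y1) for z in(z0,z1)])/1000.
    return [(v[i],v[j]) for i in range(8) for j in range(i) if bin(i^j).count("1")==1]
def poly(pts,z): p=np.array([[*q,z] for q in pts])/1000.; return list(zip(p,np.roll(p,-1,0)))
def ins(a,b,pts): return poly([(a,b),(-a,b),(-a,-b),(a,-b)],16)+poly(pts,16)
rc=lambda a,b:[(a,b),(-a,b),(-a,-b),(a,-b)]
MOD={"W":ins(88,42,rc(78,32)),"N":ins(88,28,rc(78,18)),
"L":ins(69,58,[(-59,-48),(-21,-48),(-21,10),(59,10),(59,48),(-59,48)]),
"T":ins(93,46,[(-83,-16.5),(44,-16.5),(44,-36),(83,-36),(83,36),(44,36),(44,16.5),(-83,16.5)]),
"bp":poly(rc(70,24),0)+box(-60,52,-24,24,0,32),"sp":box(-70,70,-10,10,0,24)+box(-8,44,-10,10,24,47),
"ts":box(-51,-29,-40,40,0,18)+box(-29,51,18,40,5,8),"ha":box(52,74,-28,28,0,22)+box(-75,52,-8.5,8.5,0,22)}
def draw(im,c,k,x,y,yaw,z=0,sc=1,off=(0,0)):
    Rz=R.from_euler("z",yaw).as_matrix()
    for a,b in MOD[k]:
        q=(proj(c,np.array([a,b])@Rz.T+[x,y,z])-off)*sc
        cv2.line(im,*[tuple(int(t*16) for t in r) for r in q],(0,0,255),1,cv2.LINE_AA,4)
def crop(c,x0,y0,w,h,sc): return cv2.resize(c["pixels"][y0:y0+h,x0:x0+w],None,fx=sc,fy=sc,interpolation=cv2.INTER_CUBIC)
E
cat > est.py <<'E'
from math import pi
E={"T":(.6312,.230,-.005),"W":(.6324,.0762,.02),"L":(.6424,-.0856,pi+.046),"N":(.6368,-.224,-.013),
"ha":(.445,-.088,-.455),"ts":(.4376,.0899,2.942),"bp":(.429,-.265,-.283),"sp":(.451,.264,.234)}
E
cat > ov.py <<'E'
import sys
from m import *; from est import E
n,x0,y0,w,h,sc,out=sys.argv[1],*map(int,sys.argv[2:6]),float(sys.argv[6]),sys.argv[7]
c=manip.camera(n); im=crop(c,x0,y0,w,h,sc)
for k,v in E.items(): draw(im,c,k,*v,sc=sc,off=(x0-.5+.5/sc,y0-.5+.5/sc))
cv2.imwrite(out,im)
E
python3 ov.py top 195 115 270 170 2.96 pics/o1.png; python3 ov.py side 105 145 270 230 2.6 pics/o2.png
```

```text
(no output)
```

View pics/o1.png

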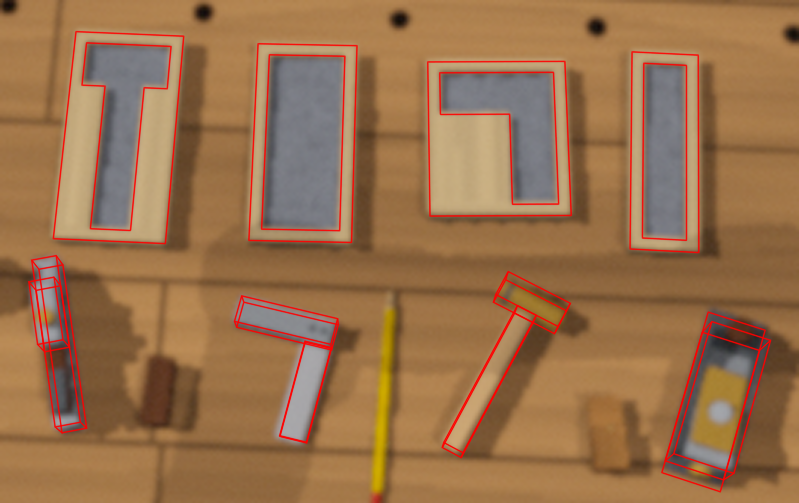

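View pics/o2.png

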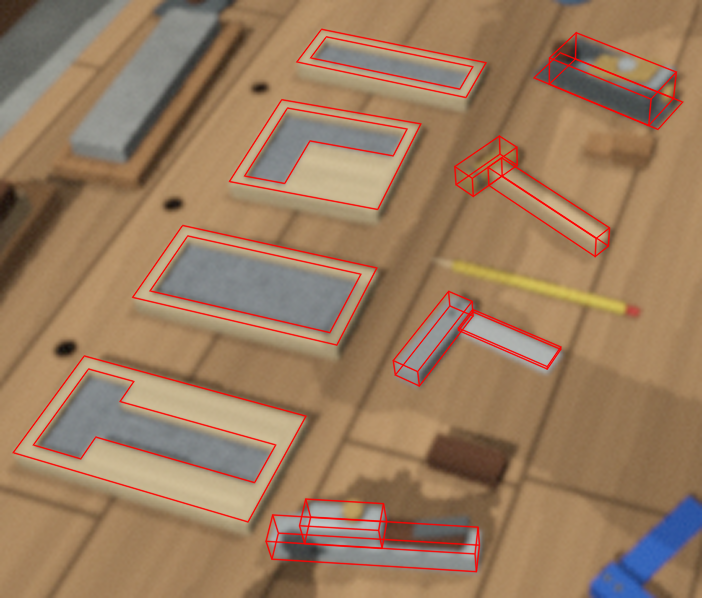

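The overlay fits in both views to within about 2–3 mm, and the tools chosen match the description (coloured look-alikes excluded). Next I need a small planner that converts target poses into move units.

```bash
sed -i 's/"bp":(.429/"bp":(.431/' est.py
cat > plan.py <<'E'
# plan.py <tool> <tool|insert> <z>: tool-frame move from here to the grasp definition of <tool> at the pose of 2nd arg
import sys
from h import *; from est import E
G={"bp":(0,0,1),"sp":(.008,0,1),"ts":(-.04,-.006,0),"ha":(.033,0,1)}
k,at,z=sys.argv[1],sys.argv[2],float(sys.argv[3])
gx,gy,jy=G[k]; 
if len(sys.argv)>4: gx+=float(sys.argv[4])/1000*jy; gy+=float(sys.argv[4])/1000*(1-jy)
s=manip.get_state(); T=rot(s["orientation"]); x,y,a=E[at]; p=s["position"]
def goal(a,j):
    Y=np.array([np.cos(j),np.sin(j),0]); X=np.array([0,0,-1.]); return np.c_[X,Y,np.cross(X,Y)]
for flip in (0,1):
    for half in ((0,1) if k in("bp","sp") and at in"WN" else (0,)):
        b=a+np.pi*half; t=np.array([x+np.cos(b)*gx-np.sin(b)*gy,y+np.sin(b)*gx+np.cos(b)*gy,z])
        d=T.T@(t-p); r=R.from_matrix(T.T@goal(b,b+jy*np.pi/2+flip*np.pi)).as_rotvec()
        if abs(r[0])<2.5: print("flip",flip,"half",half,"xyz cm",(d*100).round(2),"rot",(np.degrees(r)/8).round(2), "after-rot yz n/a")
c,q=E[at][2],p-np.array([x,y,0]); print("t",round(s["time_s"],2),"tcp",p.round(4),"local mm",(1000*np.array([np.cos(c)*q[0]+np.sin(c)*q[1],-np.sin(c)*q[0]+np.cos(c)*q[1]])).round(1),"q1,q7",s["q"][[0,6]].round(2),"F",s["contact_force"].round(1),"w",round(s["grip_width"],4))
E
python3 plan.py bp bp 0.20; python3 plan.py ha ha 0.2;python3 plan.py bp bp 0.0825
```

```text
flip 0 half 0 xyz cm [ 10.37 -23.85 -29.47] rot [-1.762e+01 -1.000e-02  0.000e+00] after-rot yz n/a
flip 1 half 0 xyz cm [ 10.37 -23.85 -29.47] rot [4.88 0.   0.  ] after-rot yz n/a
t 0.3 tcp [ 0.2518 -0.5991  0.3036] local mm [ -78.8 -370.9] q1,q7 [ 1.11 -0.02] F [-0.5 -0.7 -0.1] w 0.0855
flip 0 half 0 xyz cm [ 10.38 -37.14 -39.79] rot [-1.639e+01 -1.000e-02  0.000e+00] after-rot yz n/a
flip 1 half 0 xyz cm [ 10.38 -37.14 -39.79] rot [6.11 0.   0.  ] after-rot yz n/a
t 0.3 tcp [ 0.2518 -0.5991  0.3036] local mm [  51. -544.] q1,q7 [ 1.11 -0.02] F [-0.5 -0.7 -0.1] w 0.0855
flip 0 half 0 xyz cm [ 22.12 -23.84 -29.47] rot [-1.762e+01 -1.000e-02  0.000e+00] after-rot yz n/a
flip 1 half 0 xyz cm [ 22.12 -23.84 -29.47] rot [4.88 0.   0.  ] after-rot yz n/a
t 0.3 tcp [ 0.2518 -0.5991  0.3036] local mm [ -78.8 -370.9] q1,q7 [ 1.11 -0.02] F [-0.5 -0.7 -0.1] w 0.0855
```

Emit:
carry_out(xyz=[[0,-3,-3.7],[0,-3,-3.7],[0,-3,-3.7],[0,-3,-3.7],[0,-3,-3.7],[0,-3,-3.7],[0,-3,-3.7],[0,-2.8,-3.6],[2,0,0],[2,0,0],[3,0,0],[3,0,0]], delta_rot=[[0,0,0],[0,0,0],[0,0,0],[0,0,0],[0,0,0],[0,0,0],[0,0,0],[0,0,0],[1.22,0,0],[1.22,0,0],[1.22,0,0],[1.22,0,0]], hand=[7.5,7.5,7.5,7.5,7.5,7.5,7.5,7.5,7.5,7.5,7.5,7.5])

```text
time_s: 1.8
position: [0.4408, -0.2562, 0.2033]
orientation: [-0.106, 0.703, -0.108, -0.695]
contact_force: [-0.5, -0.8, -1.0]
grip_width: 0.0749
```

```bash
python3 plan.py bp bp 0.0825; python3 -c "
from rig import manip;print(manip.tips_ahead)"
```

```text
flip 1 half 0 xyz cm [12.07  1.11  0.81] rot [-0.15 -0.08 -0.01] after-rot yz n/a
t 1.8 tcp [ 0.4408 -0.2562  0.2033] local mm [ 7.  11.2] q1,q7 [ 0.35 -1.21] F [-0.5 -0.8 -1. ] w 0.0749
0.0726
```

Emit:
carry_out(xyz=[[3,1.1,0.8],[3,0,0],[0,0,0]], delta_rot=[[-0.15,-0.08,0],[0,0,0],[0,0,0]], hand=[7.5,7.5,7.5])

```text
time_s: 2.17
position: [0.4298, -0.264, 0.1401]
orientation: [0.099, -0.699, 0.1, 0.701]
contact_force: [0.1, -0.5, 1.0]
grip_width: 0.0752
```

```bash
python3 plan.py bp bp 0.0825; python3 ov.py top 390 190 120 100 5 pics/c1.png
```

```text
flip 1 half 0 xyz cm [ 5.76  0.06 -0.16] rot [ 0.01  0.02 -0.01] after-rot yz n/a
t 2.17 tcp [ 0.4298 -0.264   0.1401] local mm [-1.4  0.7] q1,q7 [ 0.41 -1.16] F [ 0.1 -0.5  1. ] w 0.0752
```

View pics/c1.png

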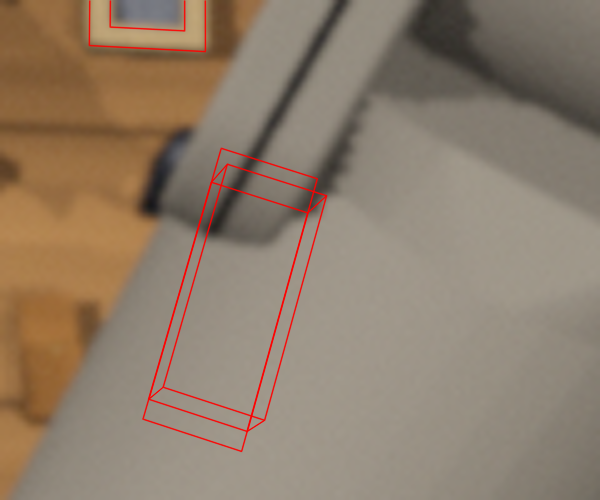

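The arm hides the tool in the top view, so I'll use the side view.

```bash
python3 ov.py side 270 100 150 120 5 pics/c2.png
```

```text
(no output)
```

View pics/c2.png

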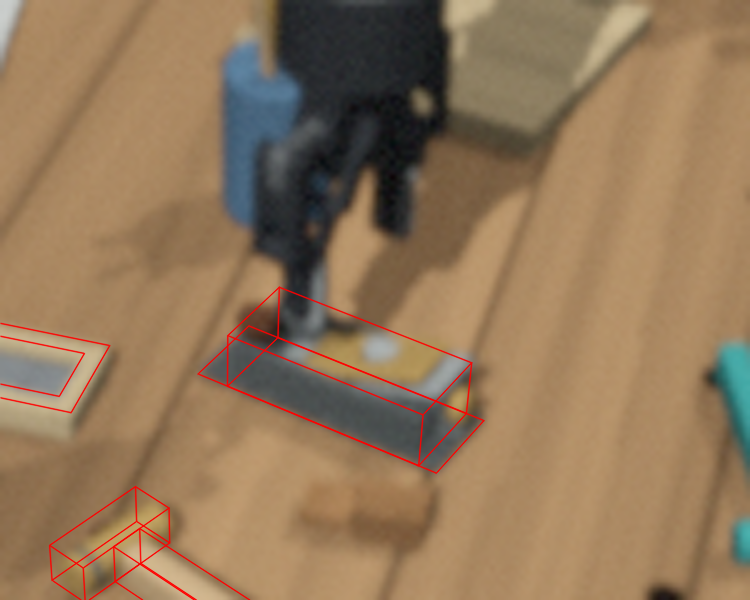

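The block plane sits inside the overlay: near cheek from (215,370) to (430,465), knob at (260,325), and the open fingers straddle it. Descending to grip.

Emit:
carry_out(xyz=[[2,0,-0.15],[2,0,0],[1.7,0,0],[0,0,0],[0,0,0],[0,0,0],[0,0,0],[0,0,0],[0,0,0],[0,0,0]], delta_rot=[[0,0,0],[0,0,0],[0,0,0],[0,0,0],[0,0,0],[0,0,0],[0,0,0],[0,0,0],[0,0,0],[0,0,0]], hand=[7.5,7.5,7.5,7.5,4,4,4,4,4,4])

```text
time_s: 3.52
position: [0.4372, -0.2675, 0.0908]
orientation: [-0.096, 0.705, -0.102, -0.695]
contact_force: [0.6, -0.6, -2.1]
grip_width: 0.0463
```

```bash
python3 plan.py bp bp 0.0825; python3 plan.py bp W 0.14 | head -3
```

```text
flip 1 half 0 xyz cm [ 0.82 -0.07  0.67] rot [ 0.01 -0.1  -0.04] after-rot yz n/a
t 3.52 tcp [ 0.4372 -0.2675  0.0908] local mm [ 6.6 -0.7] q1,q7 [ 0.43 -1.14] F [ 0.6 -0.6 -2.1] w 0.0463
flip 0 half 1 xyz cm [ -5.02 -38.41  -9.29] rot [-2.16 -0.09 -0.06] after-rot yz n/a
flip 1 half 0 xyz cm [ -5.02 -38.41  -9.29] rot [-2.16 -0.09 -0.06] after-rot yz n/a
t 3.52 tcp [ 0.4372 -0.2675  0.0908] local mm [-202.1 -339.7] q1,q7 [ 0.43 -1.14] F [ 0.6 -0.6 -2.1] w 0.0463
```

Run:
```python
from h import *
for i in range(4):
    s=manip.get_state(); print(s["time_s"],s["position"].round(4),s["joint_vel"].round(3),s["contact_force"].round(1),s["grip_width"])
    c=manip.camera("side")
cv2.imwrite("pics/c3.png",crop_:=cv2.resize(c["pixels"][110:210,290:400],None,fx=5,fy=5,interpolation=cv2.INTER_CUBIC))
```

```text
3.525 [ 0.4372 -0.2675  0.0908] [ 0.001 -0.001  0.001 -0.    -0.001  0.001 -0.002] [ 0.6 -0.6 -2.1] 0.04631746481289311
3.575 [ 0.4372 -0.2675  0.0908] [ 0.     0.    -0.     0.002  0.002 -0.001  0.003] [-0.2 -0.1 -3.6] 0.04635695432392891
3.625 [ 0.4372 -0.2676  0.0907] [-0.001 -0.001 -0.001 -0.     0.001  0.001 -0.001] [ 0.   0.2 -5.1] 0.04641521375847144
3.675 [ 0.4371 -0.2675  0.0907] [ 0.001  0.001  0.    -0.001 -0.    -0.    -0.001] [ 0.7 -0.2 -3.1] 0.046352046500446366
```

View pics/c3.png

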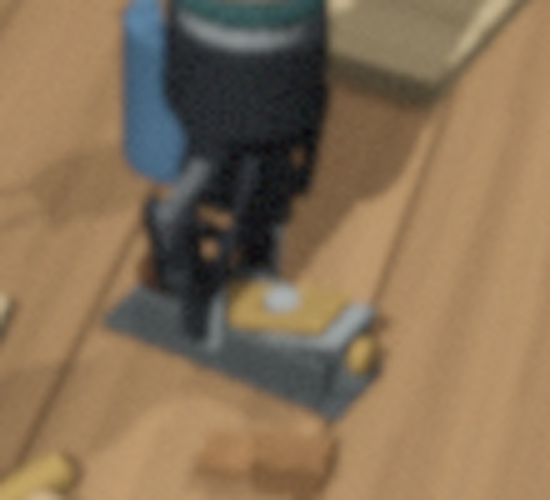

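The plane is gripped, with the fingers about 8 mm towards the knob from its centre. Lifting, then travelling to the wide insert.

Emit:
carry_out(xyz=[[-0.5,0,0],[-1.5,0,0],[-3,0,0],[-3,0,0],[-1,0,0],[0,0,0]], delta_rot=[[0,0,0],[0,0,0],[0,0,0],[0,0,0],[0,0,0],[0,0,0]], hand=[4,4,4,4,4,4])

```text
time_s: 4.47
position: [0.4347, -0.2659, 0.1852]
orientation: [-0.097, 0.704, -0.102, -0.696]
contact_force: [-0.9, -0.5, -6.7]
grip_width: 0.0463
```

```bash
python3 plan.py bp W 0.17 8 | tail -2
```

```text
flip 1 half 0 xyz cm [  1.45 -38.6  -10.23] rot [-2.16 -0.08 -0.05] after-rot yz n/a
t 4.47 tcp [ 0.4347 -0.2659  0.1852] local mm [-204.5 -338.1] q1,q7 [ 0.38 -1.17] F [-0.9 -0.5 -6.7] w 0.0463
```

Emit:
carry_out(xyz=[[0,-2,-0.5],[0,-4,-1.1],[0,-5,-1.3],[0,-5,-1.3],[0,-5,-1.3],[0,-5,-1.3],[0,-5,-1.3],[0,-4,-1.1],[0,-2.5,-0.7],[0,-1.1,-0.3],[0,0,0],[0,0,0],[0,0,0]], delta_rot=[[0,0,0],[0,0,0],[0,0,0],[0,0,0],[0,0,0],[0,0,0],[0,0,0],[0,0,0],[0,0,0],[0,0,0],[-1.1,0,0],[-1.1,0,0],[0,0,0]], hand=[4,4,4,4,4,4,4,4,4,4,4,4,4])

```text
time_s: 6.1
position: [0.637, 0.0846, 0.1643]
orientation: [-0.014, -0.7, -0.006, 0.714]
contact_force: [0.0, -0.6, -6.5]
grip_width: 0.0462
```

```bash
python3 plan.py bp W 0.11 8 | tail -2
```

```text
flip 1 half 0 xyz cm [ 5.43  0.78 -0.43] rot [ 0.06  0.14 -0.08] after-rot yz n/a
t 6.1 tcp [0.637  0.0846 0.1643] local mm [4.7 8.3] q1,q7 [-0.29 -1.56] F [ 0.  -0.6 -6.5] w 0.0462
```

Emit:
carry_out(xyz=[[1,0.78,-0.43],[2,0,0],[1.2,0,0],[0.3,0,0],[0,0,0]], delta_rot=[[0.06,0.14,-0.08],[0,0,0],[0,0,0],[0,0,0],[0,0,0]], hand=[4,4,4,4,4])

```text
time_s: 6.72
position: [0.6391, 0.075, 0.1147]
orientation: [-0.004, -0.705, -0.003, 0.709]
contact_force: [0.4, -0.6, -5.7]
grip_width: 0.0463
```

```bash
python3 plan.py bp W 0.1 8 | tail -2
python3 - <<'E'
import est; from math import cos,sin
from m import *
s=manip.get_state(); p=s["position"]; c=manip.camera("side"); x0,y0,sc=140,200,5
im=crop(c,x0,y0,150,110,sc)
draw(im,c,"W",*est.E["W"],sc=sc,off=(x0,y0)); draw(im,c,"bp",p[0]-.008,p[1],.02,z=p[2]-.0908,sc=sc,off=(x0,y0))
cv2.imwrite("pics/c4.png",im)
E
```

```text
flip 1 half 0 xyz cm [ 1.47 -0.14 -0.14] rot [-0.08  0.04 -0.01] after-rot yz n/a
t 6.72 tcp [0.6391 0.075  0.1147] local mm [ 6.7 -1.3] q1,q7 [-0.25 -1.54] F [ 0.4 -0.6 -5.7] w 0.0463
```

View pics/c4.png

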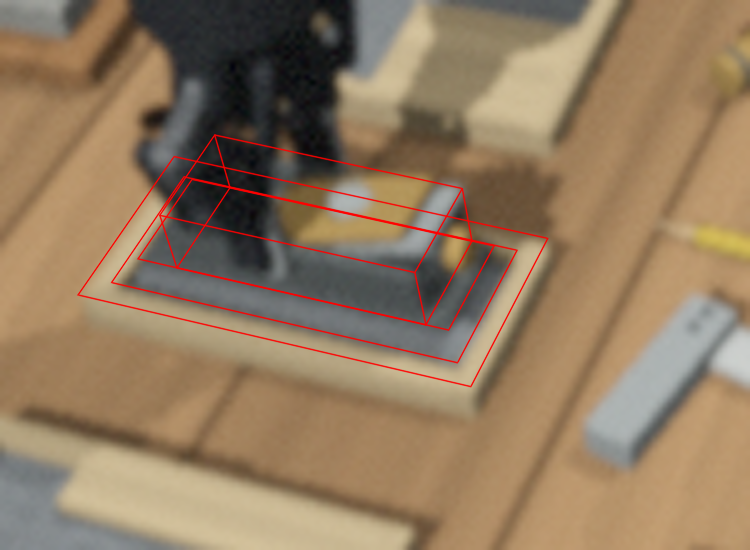

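The plane is level and lies over the recess, with its near sole edge from (140,270) to (450,328), inside the rim. Lowering gently.

Emit:
carry_out(xyz=[[0.5,-0.14,-0.14],[0.5,0,0],[0.3,0,0],[0.2,0,0],[0,0,0]], delta_rot=[[-0.08,0.04,0],[0,0,0],[0,0,0],[0,0,0],[0,0,0]], hand=[4,4,4,4,4])

```text
time_s: 7.4
position: [0.6416, 0.0772, 0.1003]
orientation: [0.008, 0.708, 0.008, -0.706]
contact_force: [0.9, 0.3, -6.3]
grip_width: 0.0462
```

```bash
python3 plan.py bp W 0.0995 8 | tail -2
```

```text
flip 1 half 0 xyz cm [0.08 0.08 0.12] rot [ 0.01 -0.02 -0.  ] after-rot yz n/a
t 7.4 tcp [0.6416 0.0772 0.1003] local mm [9.2 0.8] q1,q7 [-0.25 -1.53] F [ 0.9  0.3 -6.3] w 0.0462
```

Emit:
carry_out(xyz=[[0.1,0,0.1],[0.1,0,0],[0.1,0,0]], delta_rot=[[0,0,0],[0,0,0],[0,0,0]], hand=[4,4,4])

```text
time_s: 7.78
position: [0.6413, 0.0772, 0.0998]
orientation: [0.008, 0.709, 0.008, -0.705]
contact_force: [-3.9, -0.3, 6.0]
grip_width: 0.0464
```

The force went from −6.3 N to +6 N, so the plane is on the felt. Releasing it and rising.

Emit:
carry_out(xyz=[[0,0,0],[0,0,0],[0,0,0],[-1,0,0],[-3,0,0],[-4,0,0],[-3,0,0],[0,0,0]], delta_rot=[[0,0,0],[0,0,0],[0,0,0],[0,0,0],[0,0,0],[0,0,0],[0,0,0],[0,0,0]], hand=[5.5,6.5,6.5,6.5,6.5,6.5,6.5,6.5])

```text
time_s: 8.78
position: [0.6427, 0.0769, 0.216]
orientation: [0.008, 0.711, 0.008, -0.703]
contact_force: [0.4, -0.0, 0.3]
grip_width: 0.065
```

```bash
python3 plan.py ts ts 0.16; python3 ov.py side 130 190 180 130 4 pics/c5.png
```

```text
flip 0 half 0 xyz cm [ 5.42 -1.44 16.5 ] rot [12.83 -0.06  0.07] after-rot yz n/a
flip 1 half 0 xyz cm [ 5.42 -1.44 16.5 ] rot [-9.67 -0.07 -0.05] after-rot yz n/a
t 8.78 tcp [0.6427 0.0769 0.216 ] local mm [-203.6  -27.9] q1,q7 [-0.28 -1.56] F [ 0.4 -0.   0.3] w 0.065
```

View pics/c5.png

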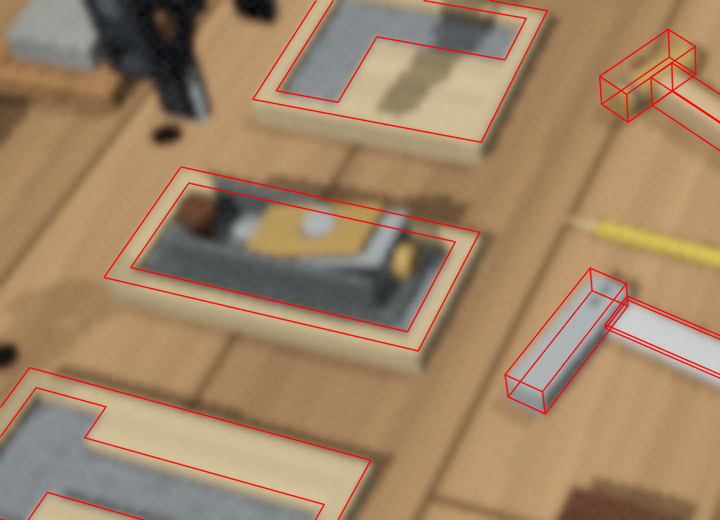

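The block plane lies in the recess inside the rim lines, knob at (198,215) and rear at (400,260). Next, the try square.

Emit:
carry_out(xyz=[[0,-0.2,2],[0,-0.3,4],[0,-0.3,4],[0,-0.3,3.5],[0,-0.3,2],[0,0,1],[0.5,0,0],[0.7,0,0],[0.7,0,0],[0.7,0,0],[0.7,0,0],[0.7,0,0],[0.7,0,0],[0.7,0,0],[0,0,0],[0,0,0]], delta_rot=[[0,0,0],[0,0,0],[0,0,0],[0,0,0],[0,0,0],[0,0,0],[-1.1,0,0],[-1.1,0,0],[-1.1,0,0],[-1.1,0,0],[-1.1,0,0],[-1.1,0,0],[-1.1,0,0],[-1.1,0,0],[-0.7,0,0],[0,0,0]], hand=[5.5,5.5,5.5,5.5,5.5,5.5,5.5,5.5,5.5,5.5,5.5,5.5,5.5,5.5,5.5,5.5])

```text
time_s: 10.82
position: [0.4705, 0.0849, 0.1468]
orientation: [-0.452, -0.542, -0.452, 0.546]
contact_force: [-0.3, -0.1, 0.8]
grip_width: 0.0551
```

```bash
python3 plan.py ts ts 0.0815
```

```text
flip 1 half 0 xyz cm [ 6.53  0.7  -0.45] rot [0.11 0.03 0.03] after-rot yz n/a
t 10.82 tcp [0.4705 0.0849 0.1468] local mm [-33.3  -1.6] q1,q7 [-0.12 -0.71] F [-0.3 -0.1  0.8] w 0.0551
```

Emit:
carry_out(xyz=[[1.5,0.7,-0.45],[2,0,0],[1.2,0,0],[0.4,0,0],[0,0,0]], delta_rot=[[0.11,0,0],[0,0,0],[0,0,0],[0,0,0],[0,0,0]], hand=[5.5,5.5,5.5,5.5,5.5])

```text
time_s: 11.45
position: [0.4805, 0.0885, 0.0917]
orientation: [-0.446, -0.547, -0.446, 0.55]
contact_force: [1.2, 0.4, -0.5]
grip_width: 0.0556
```

```bash
python3 plan.py ts ts 0.0815
```

```text
flip 1 half 0 xyz cm [ 1.02 -0.23  0.11] rot [-0.05  0.03  0.01] after-rot yz n/a
t 11.45 tcp [0.4805 0.0885 0.0917] local mm [-42.3  -7.1] q1,q7 [-0.16 -0.75] F [ 1.2  0.4 -0.5] w 0.0556
```

Emit:
carry_out(xyz=[[0.5,-0.23,0.1],[0.4,0,0],[0.1,0,0],[0,0,0],[0,0,0],[0,0,0],[0,0,0],[0,0,0],[0,0,0]], delta_rot=[[0,0,0],[0,0,0],[0,0,0],[0,0,0],[0,0,0],[0,0,0],[0,0,0],[0,0,0],[0,0,0]], hand=[5.5,5.5,5.5,1.5,1.5,1.5,1.5,1.5,1.5])

```text
time_s: 12.58
position: [0.4784, 0.088, 0.0825]
orientation: [-0.446, -0.548, -0.445, 0.55]
contact_force: [0.1, 0.4, -0.3]
grip_width: 0.0202
```

```bash
python3 plan.py ts ts 0.0815
```

```text
flip 1 half 0 xyz cm [ 0.1  -0.04  0.03] rot [-0.06  0.02  0.  ] after-rot yz n/a
t 12.57 tcp [0.4784 0.088  0.0825] local mm [-40.4  -6.3] q1,q7 [-0.16 -0.77] F [ 0.1  0.4 -0.3] w 0.0202
```

The opening reads 20.2 mm. The block plane read 46.3 mm for 48, so that is the same bias and the stock is gripped. Lifting.

Emit:
carry_out(xyz=[[-0.5,0,0],[-1.5,0,0],[-2.5,0,0],[-1.5,0,0],[0,0,0]], delta_rot=[[0,0,0],[0,0,0],[0,0,0],[0,0,0],[0,0,0]], hand=[1.5,1.5,1.5,1.5,1.5])

```text
time_s: 13.2
position: [0.4784, 0.088, 0.1466]
orientation: [-0.446, -0.548, -0.445, 0.55]
contact_force: [-0.0, 0.0, -3.3]
grip_width: 0.0198
```

```bash
python3 plan.py ts L 0.15
```

```text
flip 1 half 0 xyz cm [-0.29 23.35 12.04] rot [-1.81  0.02 -0.  ] after-rot yz n/a
t 13.2 tcp [0.4784 0.088  0.1466] local mm [ 155.9 -181. ] q1,q7 [-0.12 -0.74] F [-0.   0.  -3.3] w 0.0198
```

Emit:
carry_out(xyz=[[-1,2,1],[-1,4,2],[0,4.5,2.3],[0,4.5,2.3],[0,4,2.1],[0,2.7,1.4],[0,1.5,0.8],[0,0.3,0.2],[0,0,0],[0,0,0],[0,0,0]], delta_rot=[[0,0,0],[0,0,0],[0,0,0],[0,0,0],[0,0,0],[0,0,0],[0,0,0],[0,0,0],[-0.9,0,0],[-0.9,0,0],[0,0,0]], hand=[1.5,1.5,1.5,1.5,1.5,1.5,1.5,1.5,1.5,1.5,1.5])

```text
time_s: 14.58
position: [0.6826, -0.0819, 0.1612]
orientation: [0.51, 0.482, 0.517, -0.49]
contact_force: [-0.2, -0.1, -2.3]
grip_width: 0.0198
```

```bash
python3 plan.py ts L 0.11
```

```text
flip 1 half 0 xyz cm [ 5.12  0.04 -0.42] rot [0.06 0.01 0.11] after-rot yz n/a
t 14.57 tcp [ 0.6826 -0.0819  0.1612] local mm [-40.3  -1.9] q1,q7 [ 0.27 -0.15] F [-0.2 -0.1 -2.3] w 0.0198
```

Emit:
carry_out(xyz=[[1.5,0,-0.42],[2,0,0],[1.2,0,0],[0.4,0,0],[0,0,0]], delta_rot=[[0.06,0,0.11],[0,0,0],[0,0,0],[0,0,0],[0,0,0]], hand=[1.5,1.5,1.5,1.5,1.5])

```text
time_s: 15.2
position: [0.6809, -0.0764, 0.1072]
orientation: [0.51, 0.489, 0.511, -0.49]
contact_force: [-0.3, -0.2, -2.7]
grip_width: 0.0197
```

```bash
python3 plan.py ts L 0.0915;  python3 ov.py side 180 150 120 90 5 pics/c6.png
```

```text
flip 1 half 0 xyz cm [1.57 0.12 0.14] rot [-0.03  0.01  0.01] after-rot yz n/a
t 15.2 tcp [ 0.6809 -0.0764  0.1072] local mm [-38.9  -7.5] q1,q7 [ 0.25 -0.19] F [-0.3 -0.2 -2.7] w 0.0197
```

View pics/c6.png

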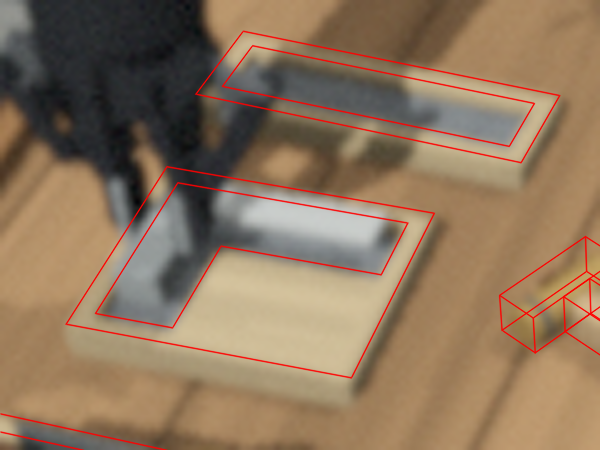

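The square hovers level over the L: stock end at (135,300), blade end at (390,230), shape aligned. Lowering.

Emit:
carry_out(xyz=[[0.5,0.12,0.14],[0.6,0,0],[0.3,0,0],[0.1,0,0],[0,0,0]], delta_rot=[[0,0,0],[0,0,0],[0,0,0],[0,0,0],[0,0,0]], hand=[1.5,1.5,1.5,1.5,1.5])

```text
time_s: 15.88
position: [0.6832, -0.0782, 0.0927]
orientation: [0.511, 0.489, 0.51, -0.49]
contact_force: [-0.4, 0.7, -1.7]
grip_width: 0.0203
```

```bash
python3 plan.py ts L 0.0915
```

```text
flip 1 half 0 xyz cm [ 0.12 -0.11 -0.04] rot [-0.03  0.01 -0.01] after-rot yz n/a
t 15.88 tcp [ 0.6832 -0.0782  0.0927] local mm [-41.1  -5.6] q1,q7 [ 0.24 -0.2 ] F [-0.4  0.7 -1.7] w 0.0203
```

Emit:
carry_out(xyz=[[0.1,-0.1,0],[0.1,0,0],[0.1,0,0]], delta_rot=[[0,0,0],[0,0,0],[0,0,0]], hand=[1.5,1.5,1.5])

```text
time_s: 16.25
position: [0.6823, -0.0781, 0.0916]
orientation: [0.511, 0.489, 0.509, -0.49]
contact_force: [-4.1, 0.2, 6.2]
grip_width: 0.0201
```

Contact again (+6 N). Releasing and rising.

Emit:
carry_out(xyz=[[0,0,0],[0,0,0],[0,0,0],[-1,0,0],[-3,0,0],[-3,0,0],[-1,0,0],[0,0,0]], delta_rot=[[0,0,0],[0,0,0],[0,0,0],[0,0,0],[0,0,0],[0,0,0],[0,0,0],[0,0,0]], hand=[3,4,4,4,4,4,4,4])

```text
time_s: 17.25
position: [0.6831, -0.0779, 0.1755]
orientation: [0.512, 0.49, 0.509, -0.489]
contact_force: [1.0, 0.4, -0.4]
grip_width: 0.04
```

```bash
python3 plan.py ha ha 0.15
```

```text
flip 0 half 0 xyz cm [  2.47 -20.93   1.59] rot [-7.69  0.03 -0.02] after-rot yz n/a
flip 1 half 0 xyz cm [  2.47 -20.93   1.59] rot [14.81 -0.02 -0.03] after-rot yz n/a
t 17.25 tcp [ 0.6831 -0.0779  0.1755] local mm [209.4 113.7] q1,q7 [ 0.26 -0.17] F [ 1.   0.4 -0.4] w 0.04
```

Emit:
carry_out(xyz=[[0,-2,0.2],[0,-4,0.3],[0,-4.5,0.3],[0,-4.5,0.3],[0,-3.5,0.3],[0,-1.8,0.2],[0,-0.6,0],[0,0,0],[0,0,0],[0,0,0],[0.5,0,0],[0.5,0,0],[0.5,0,0],[0.5,0,0],[0,0,0]], delta_rot=[[0,0,0],[0,0,0],[0,0,0],[0,0,0],[0,0,0],[0,0,0],[0,0,0],[-1.1,0,0],[-1.1,0,0],[-1.1,0,0],[-1.1,0,0],[-1.1,0,0],[-1.1,0,0],[-1.1,0,0],[0,0,0]], hand=[5,5,5,5,5,5,5,5,5,5,5,5,5,5,5])

```text
time_s: 19.12
position: [0.4693, -0.1004, 0.1439]
orientation: [0.689, 0.149, 0.694, -0.146]
contact_force: [0.4, 0.3, 0.4]
grip_width: 0.0502
```

```bash
python3 plan.py ha ha 0.095
```

```text
flip 0 half 0 xyz cm [4.89 0.   0.61] rot [ 0.25 -0.05 -0.03] after-rot yz n/a
t 19.12 tcp [ 0.4693 -0.1004  0.1439] local mm [27.3 -0.4] q1,q7 [0.54 0.54] F [0.4 0.3 0.4] w 0.0502
```

Emit:
carry_out(xyz=[[1.5,0,0.6],[2,0,0],[1.2,0,0],[0.4,0,0],[0,0,0]], delta_rot=[[0.25,-0.05,0],[0,0,0],[0,0,0],[0,0,0],[0,0,0]], hand=[5,5,5,5,5])

```text
time_s: 19.75
position: [0.4776, -0.102, 0.0915]
orientation: [0.689, 0.165, 0.687, -0.162]
contact_force: [0.3, -0.9, 0.3]
grip_width: 0.05
```

```bash
python3 plan.py ha ha 0.0825; python3 ov.py side 260 150 120 100 5 pics/c7.png
```

```text
flip 0 half 0 xyz cm [ 0.9  -0.18 -0.25] rot [-0.09  0.02 -0.04] after-rot yz n/a
t 19.75 tcp [ 0.4776 -0.102   0.0915] local mm [35.4  1.7] q1,q7 [0.45 0.41] F [ 0.3 -0.9  0.3] w 0.05
```

View pics/c7.png

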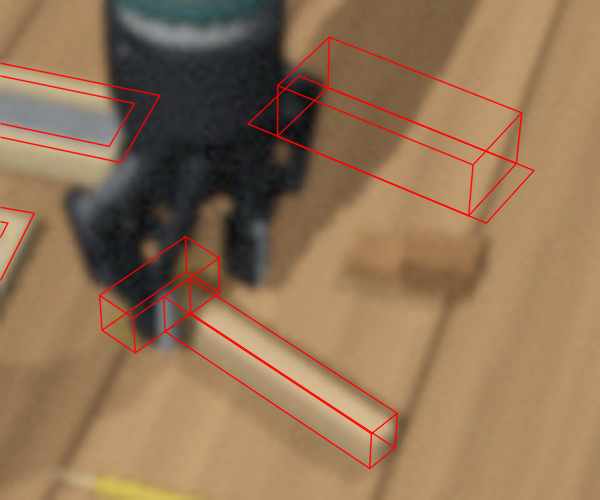

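The fingers straddle the handle just behind the head, near fingertip at (165,340), and the handle matches the overlay. Descending and closing.

Emit:
carry_out(xyz=[[0.5,-0.18,-0.3],[0.3,0,0],[0.1,0,0],[0,0,0],[0,0,0],[0,0,0],[0,0,0],[0,0,0],[0,0,0]], delta_rot=[[-0.09,0,0],[0,0,0],[0,0,0],[0,0,0],[0,0,0],[0,0,0],[0,0,0],[0,0,0],[0,0,0]], hand=[5,5,5,1,1,1,1,1,1])

```text
time_s: 20.92
position: [0.4745, -0.1027, 0.0834]
orientation: [0.691, 0.161, 0.687, -0.158]
contact_force: [-0.5, 0.6, 0.0]
grip_width: 0.0153
```

```bash
python3 plan.py ha ha 0.0825; python3 plan.py ha T .17
```

```text
flip 0 half 0 xyz cm [0.09 0.03 0.01] rot [ 0.    0.04 -0.04] after-rot yz n/a
t 20.93 tcp [ 0.4745 -0.1027  0.0834] local mm [32.9 -0.3] q1,q7 [0.44 0.39] F [-0.5  0.6  0. ] w 0.0153
flip 0 half 0 xyz cm [-8.41 38.26  2.48] rot [-3.22  0.05 -0.04] after-rot yz n/a
t 20.93 tcp [ 0.4745 -0.1027  0.0834] local mm [-155.1 -333.5] q1,q7 [0.44 0.39] F [-0.5  0.6  0. ] w 0.0153
```

Handle gripped: 15.3 mm read for 17. Lifting and travelling to the T insert.

Emit:
carry_out(xyz=[[-0.5,0,0],[-2,0,0],[-3,0,0],[-3,0,0],[0,2,0.1],[0,4,0.2],[0,5,0.4],[0,5,0.4],[0,5,0.4],[0,5,0.4],[0,5,0.3],[0,4,0.2],[0,2.4,0.1],[0,0.9,0],[0,0,0],[0,0,0],[0,0,0],[0,0,0]], delta_rot=[[0,0,0],[0,0,0],[0,0,0],[0,0,0],[0,0,0],[0,0,0],[0,0,0],[0,0,0],[0,0,0],[0,0,0],[0,0,0],[0,0,0],[0,0,0],[0,0,0],[-1.1,0,0],[-1.1,0,0],[-1,0,0],[0,0,0]], hand=[1,1,1,1,1,1,1,1,1,1,1,1,1,1,1,1,1,1])

```text
time_s: 23.18
position: [0.6629, 0.2309, 0.1667]
orientation: [0.702, -0.001, 0.712, -0.002]
contact_force: [-0.4, -0.3, -2.1]
grip_width: 0.0151
```

```bash
python3 plan.py ha T .11
```

```text
flip 0 half 0 xyz cm [ 5.67 -0.08  0.21] rot [ 0.02 -0.1   0.03] after-rot yz n/a
t 23.18 tcp [0.6629 0.2309 0.1667] local mm [31.7  1.1] q1,q7 [-0.01  0.68] F [-0.4 -0.3 -2.1] w 0.0151
```

Emit:
carry_out(xyz=[[1.5,-0.1,0.15],[2,0,0],[1.5,0,0],[0.6,0,0],[0,0,0]], delta_rot=[[0,-0.1,0],[0,0,0],[0,0,0],[0,0,0],[0,0,0]], hand=[1,1,1,1,1])

```text
time_s: 23.8
position: [0.6636, 0.2268, 0.1072]
orientation: [0.706, 0.001, 0.708, -0.007]
contact_force: [0.1, 0.8, -2.5]
grip_width: 0.0151
```

```bash
python3 plan.py ha T .0925;  python3 ov.py side 105 260 140 100 5 pics/c8.png
```

```text
flip 0 half 0 xyz cm [1.47 0.31 0.06] rot [-0.04 -0.01  0.05] after-rot yz n/a
t 23.8 tcp [0.6636 0.2268 0.1072] local mm [32.5 -3. ] q1,q7 [-0.02  0.63] F [ 0.1  0.8 -2.5] w 0.0151
```

View pics/c8.png

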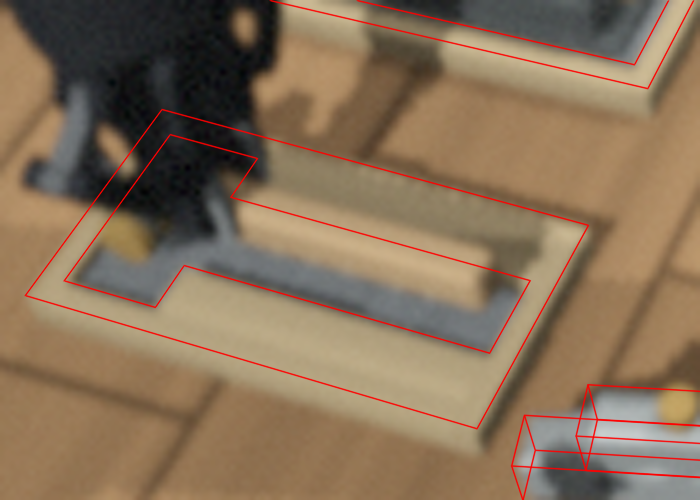

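The hammer is level above the T, handle end at (490,275) and head end at (130,235). Correcting 3 mm and lowering.

Emit:
carry_out(xyz=[[0.5,0.3,0.05],[0.5,0,0],[0.3,0,0],[0.1,0,0],[0,0,0]], delta_rot=[[0,0,0],[0,0,0],[0,0,0],[0,0,0],[0,0,0]], hand=[1,1,1,1,1])

```text
time_s: 24.48
position: [0.6651, 0.2308, 0.0941]
orientation: [0.707, 0.002, 0.707, -0.006]
contact_force: [-0.6, -0.8, -2.7]
grip_width: 0.015
```

```bash
python3 plan.py ha T .0925
```

```text
flip 0 half 0 xyz cm [ 0.16 -0.1  -0.09] rot [-0.04  0.01  0.04] after-rot yz n/a
t 24.48 tcp [0.6651 0.2308 0.0941] local mm [33.9  1. ] q1,q7 [-0.03  0.62] F [-0.6 -0.8 -2.7] w 0.015
```

Emit:
carry_out(xyz=[[0.1,0,0],[0.1,0,0],[0.1,0,0],[0.1,0,0]], delta_rot=[[0,0,0],[0,0,0],[0,0,0],[0,0,0]], hand=[1,1,1,1])

```text
time_s: 24.98
position: [0.6651, 0.2309, 0.0925]
orientation: [0.708, 0.002, 0.707, -0.006]
contact_force: [-3.4, -1.3, 5.4]
grip_width: 0.015
```

Emit:
carry_out(xyz=[[0,0,0],[0,0,0],[0,0,0],[-1,0,0],[-3,0,0],[-3,0,0],[-1,0,0],[0,0,0]], delta_rot=[[0,0,0],[0,0,0],[0,0,0],[0,0,0],[0,0,0],[0,0,0],[0,0,0],[0,0,0]], hand=[2.5,3.5,3.5,3.5,3.5,3.5,3.5,3.5])

```text
time_s: 25.98
position: [0.666, 0.2321, 0.1764]
orientation: [0.709, 0.003, 0.706, -0.005]
contact_force: [-0.1, -0.7, -0.6]
grip_width: 0.0349
```

```bash
python3 plan.py sp sp .16
```

```text
flip 0 half 0 xyz cm [  1.54   3.15 -20.77] rot [-1.76  0.03  0.03] after-rot yz n/a
t 25.98 tcp [0.666  0.2321 0.1764] local mm [201.7 -80.9] q1,q7 [-0.01  0.66] F [-0.1 -0.7 -0.6] w 0.0349
```

Emit:
carry_out(xyz=[[0,0.3,-2],[0,0.6,-4],[0,0.7,-4.5],[0,0.7,-4.5],[0,0.5,-3.3],[0,0.3,-1.8],[0,0.1,-0.7],[0.5,0,0],[0.5,0,0],[0,0,0]], delta_rot=[[0,0,0],[0,0,0],[0,0,0],[0,0,0],[0,0,0],[0,0,0],[0,0,0],[-0.9,0,0],[-0.8,0,0],[0,0,0]], hand=[5,5,5,5,5,5,5,5,5,5])

```text
time_s: 27.22
position: [0.4505, 0.2635, 0.1564]
orientation: [0.7, -0.084, 0.705, 0.078]
contact_force: [-0.1, 0.3, -0.1]
grip_width: 0.0499
```

```bash
python3 plan.py sp sp .12
```

```text
flip 0 half 0 xyz cm [3.63 0.07 0.89] rot [-0.04 -0.06  0.06] after-rot yz n/a
t 27.23 tcp [0.4505 0.2635 0.1564] local mm [-0.6 -0.3] q1,q7 [-0.11  0.43] F [-0.1  0.3 -0.1] w 0.0499
```

Emit:
carry_out(xyz=[[1,0,0.9],[1.5,0,0],[0.8,0,0],[0.2,0,0],[0,0,0]], delta_rot=[[0,-0.05,0.05],[0,0,0],[0,0,0],[0,0,0],[0,0,0]], hand=[5,5,5,5,5])

```text
time_s: 27.85
position: [0.4604, 0.2651, 0.1179]
orientation: [0.702, -0.079, 0.703, 0.078]
contact_force: [0.0, 1.1, 0.6]
grip_width: 0.05
```

```bash
python3 plan.py sp sp .083; python3 ov.py side 190 310 130 90 5 pics/c9.png
```

```text
flip 0 half 0 xyz cm [ 3.49  0.12 -0.14] rot [-0.08 -0.01  0.01] after-rot yz n/a
t 27.85 tcp [0.4604 0.2651 0.1179] local mm [ 9.4 -1.2] q1,q7 [-0.14  0.38] F [0.  1.1 0.6] w 0.05
```

View pics/c9.png

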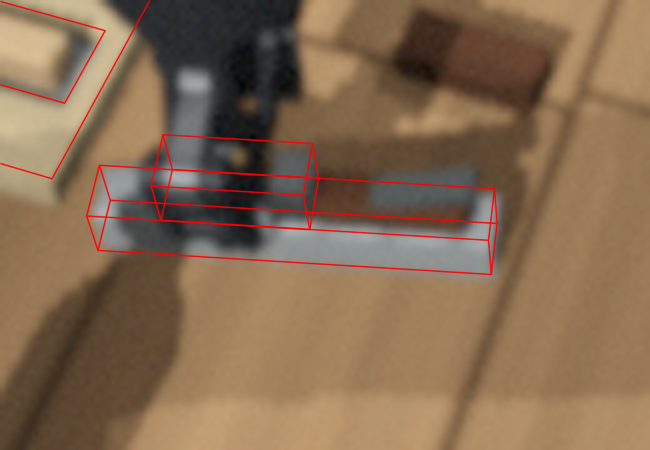

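The shoulder plane lies inside the overlay, from (95,210) to (493,235), with the fingers on either side of its tall part. Descending and closing.

Emit:
carry_out(xyz=[[0.8,0.12,-0.1],[1.3,0,0],[0.9,0,0],[0.4,0,0],[0.1,0,0],[0,0,0],[0,0,0],[0,0,0],[0,0,0],[0,0,0]], delta_rot=[[-0.08,0,0],[0,0,0],[0,0,0],[0,0,0],[0,0,0],[0,0,0],[0,0,0],[0,0,0],[0,0,0],[0,0,0]], hand=[5,5,5,5,5,1.2,1.2,1.2,1.2,1.2])

```text
time_s: 29.15
position: [0.4593, 0.266, 0.0812]
orientation: [0.702, -0.083, 0.702, 0.083]
contact_force: [0.3, 0.2, -1.4]
grip_width: 0.0191
```

```bash
python3 plan.py sp sp .083; python3 plan.py sp N .18
```

```text
flip 0 half 0 xyz cm [-0.18 -0.01 -0.06] rot [ 0.01 -0.    0.01] after-rot yz n/a
t 29.15 tcp [0.4593 0.266  0.0812] local mm [8.6 0.1] q1,q7 [-0.18  0.33] F [ 0.3  0.2 -1.4] w 0.0191
flip 0 half 0 xyz cm [ -9.85 -51.99   6.63] rot [ 1.77 -0.    0.01] after-rot yz n/a
flip 1 half 1 xyz cm [ -9.85 -51.6    5.07] rot [ 1.77 -0.    0.01] after-rot yz n/a
t 29.15 tcp [0.4593 0.266  0.0812] local mm [-183.8  487.7] q1,q7 [-0.18  0.33] F [ 0.3  0.2 -1.4] w 0.0191
```

Emit:
carry_out(xyz=[[0,0,0],[-0.5,0,0],[-2,0,0],[-3.5,0,0],[-3,0,0],[-1,0,0],[0,0,0]], delta_rot=[[0,0,0],[0,0,0],[0,0,0],[0,0,0],[0,0,0],[0,0,0],[0,0,0]], hand=[1.2,1.2,1.2,1.2,1.2,1.2,1.2])

```text
time_s: 30.02
position: [0.4576, 0.2638, 0.1817]
orientation: [0.7, -0.085, 0.705, 0.081]
contact_force: [-0.3, 1.3, -6.1]
grip_width: 0.0195
```

```bash
python3 plan.py sp N .18 0.6
```

```text
flip 0 half 0 xyz cm [  0.33 -51.83   6.9 ] rot [ 1.78 -0.05  0.04] after-rot yz n/a
flip 1 half 1 xyz cm [  0.34 -51.4    5.23] rot [ 1.78 -0.05  0.04] after-rot yz n/a
t 30.02 tcp [0.4576 0.2638 0.1817] local mm [-185.5  485.5] q1,q7 [-0.08  0.49] F [-0.3  1.3 -6.1] w 0.0195
```

Emit:
carry_out(xyz=[[0,-2,0.3],[0,-4,0.5],[0,-5,0.7],[0,-5,0.7],[0,-5,0.7],[0,-5,0.7],[0,-5,0.7],[0,-5,0.7],[0,-5,0.7],[0,-4.5,0.6],[0,-3.3,0.4],[0,-2,0.2],[0,-0.8,0],[0,0,0],[0,0,0],[0,0,0]], delta_rot=[[0,0,0],[0,0,0],[0,0,0],[0,0,0],[0,0,0],[0,0,0],[0,0,0],[0,0,0],[0,0,0],[0,0,0],[0,0,0],[0,0,0],[0,0,0],[0.9,0,0],[0.9,0,0],[0,0,0]], hand=[1.2,1.2,1.2,1.2,1.2,1.2,1.2,1.2,1.2,1.2,1.2,1.2,1.2,1.2,1.2,1.2])

```text
time_s: 32.02
position: [0.6404, -0.2362, 0.1523]
orientation: [0.691, 0.005, 0.723, -0.006]
contact_force: [-0.2, 0.0, -6.2]
grip_width: 0.0193
```

```bash
python3 plan.py sp N .11 0.6
```

```text
flip 0 half 0 xyz cm [4.2  1.22 0.67] rot [-0.02 -0.32  0.02] after-rot yz n/a
flip 1 half 1 xyz cm [ 4.28  1.22 -1.05] rot [-0.02 -0.32  0.02] after-rot yz n/a
t 32.02 tcp [ 0.6404 -0.2362  0.1523] local mm [  3.7 -12.1] q1,q7 [0.69 1.3 ] F [-0.2  0.  -6.2] w 0.0193
```

Emit:
carry_out(xyz=[[0.6,1.2,0.5],[1,0,0],[1.2,0,0],[0.9,0,0],[0.3,0,0],[0,0,0]], delta_rot=[[0,-0.32,0],[0,0,0],[0,0,0],[0,0,0],[0,0,0],[0,0,0]], hand=[1.2,1.2,1.2,1.2,1.2,1.2])

```text
time_s: 32.78
position: [0.6437, -0.2237, 0.107]
orientation: [0.705, 0.002, 0.709, -0.004]
contact_force: [-0.7, 0.2, -6.0]
grip_width: 0.019
```

```bash
python3 plan.py sp N .0905 0.6
python3 - <<'E'
import est
from m import *
s=manip.get_state(); p=s["position"]; c=manip.camera("side"); x0,y0,sc=195,120,6
im=crop(c,x0,y0,115,85,sc)
draw(im,c,"N",*est.E["N"],sc=sc,off=(x0,y0)); draw(im,c,"sp",p[0]-.0086,p[1],-.013,z=p[2]-.0812,sc=sc,off=(x0,y0))
cv2.imwrite("pics/c10.png",im)
E
```

```text
flip 0 half 0 xyz cm [ 1.65 -0.03  0.18] rot [ 0.04 -0.04  0.02] after-rot yz n/a
flip 1 half 1 xyz cm [ 1.66 -0.02 -1.54] rot [ 0.04 -0.04  0.02] after-rot yz n/a
t 32.77 tcp [ 0.6437 -0.2237  0.107 ] local mm [6.9 0.4] q1,q7 [0.67 1.24] F [-0.7  0.2 -6. ] w 0.019
```

View pics/c10.png

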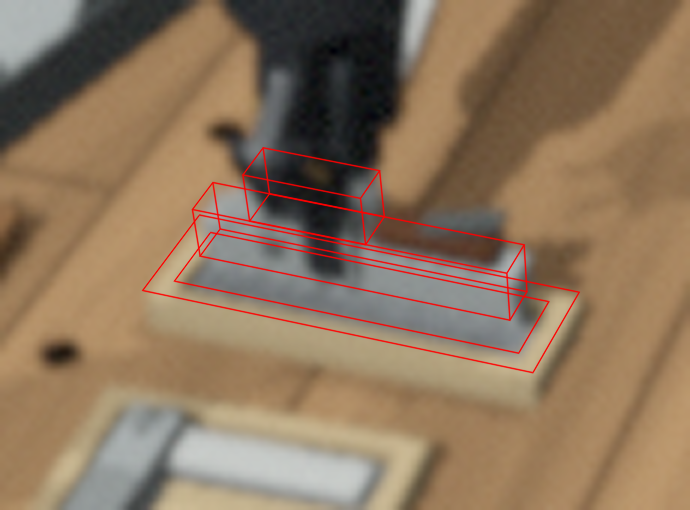

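The shoulder plane matches its overlay and is centred over the narrow recess; the square is seated in its L at lower left. Lowering.

Emit:
carry_out(xyz=[[0.5,0,0.15],[0.5,0,0],[0.4,0,0],[0.1,0,0],[0,0,0]], delta_rot=[[0.04,-0.04,0],[0,0,0],[0,0,0],[0,0,0],[0,0,0]], hand=[1.2,1.2,1.2,1.2,1.2])

```text
time_s: 33.45
position: [0.6458, -0.2241, 0.0921]
orientation: [0.708, 0.004, 0.706, -0.006]
contact_force: [-0.2, -0.7, -5.4]
grip_width: 0.019
```

```bash
python3 plan.py sp N .0902 0.6
```

```text
flip 0 half 0 xyz cm [ 0.19 -0.   -0.04] rot [-0.01  0.02  0.02] after-rot yz n/a
flip 1 half 1 xyz cm [ 0.18 -0.   -1.76] rot [-0.01  0.02  0.02] after-rot yz n/a
t 33.45 tcp [ 0.6458 -0.2241  0.0921] local mm [9. 0.] q1,q7 [0.67 1.22] F [-0.2 -0.7 -5.4] w 0.019
```

Emit:
carry_out(xyz=[[0.1,0,0],[0.1,0,0],[0.1,0,0],[0.1,0,0]], delta_rot=[[0,0,0],[0,0,0],[0,0,0],[0,0,0]], hand=[1.2,1.2,1.2,1.2])

```text
time_s: 33.95
position: [0.6461, -0.2241, 0.0903]
orientation: [0.708, 0.003, 0.706, -0.007]
contact_force: [-4.3, 0.2, 4.5]
grip_width: 0.0195
```

On the felt (−5.4 N to +4.5 N). Releasing and rising straight up.

Emit:
carry_out(xyz=[[0,0,0],[0,0,0],[0,0,0],[-1,0,0],[-3,0,0],[-4,0,0],[-5,0,0],[-2,0,0],[0,0,-3],[0,0,-5],[0,0,-5],[0,0,-5],[0,0,-3],[0,0,0]], delta_rot=[[0,0,0],[0,0,0],[0,0,0],[0,0,0],[0,0,0],[0,0,0],[0,0,0],[0,0,0],[0,0,0],[0,0,0],[0,0,0],[0,0,0],[0,0,0],[0,0,0]], hand=[2.8,4,4,4,4,4,4,4,4,4,4,4,4,4])

```text
time_s: 35.7
position: [0.4297, -0.2193, 0.2451]
orientation: [0.71, 0.003, 0.704, -0.006]
contact_force: [-0.0, 0.4, 0.3]
grip_width: 0.04
```

Run:
```python
from m import *; from est import E
a=manip.camera("top"); b=manip.camera("side"); s=manip.get_state(); print(s["position"],s["contact_force"].round(1),s["time_s"])
x0,y0,sc=200,115,2.6
A=crop(a,x0,y0,250,100,sc)
for k in "WNLT":
    pass
for i,t in zip("WNLT",("bp","sp","ts","ha")): draw(A,a,t,*E[i],z=.009,sc=sc,off=(x0,y0))
B=crop(b,105,140,260,220,1.5); B=cv2.resize(b["pixels"][100:470,105:355],None,fx=1,fy=1)
B=cv2.resize(b["pixels"][145:355,105:325],None,fx=1.6,fy=1.6,interpolation=cv2.INTER_CUBIC)
C=cv2.resize(b["pixels"][80:460,100:420],None,fx=.8,fy=.8)
h=max(B.shape[0],C.shape[0]); pad=lambda i,h,w:cv2.copyMakeBorder(i,0,h-i.shape[0],0,w-i.shape[1],0)
D=np.hstack([pad(B,h,B.shape[1]),pad(C,h,C.shape[1])]); w=max(A.shape[1],D.shape[1])
o=np.vstack([pad(A,A.shape[0],w),pad(D,h,w)]); print(o.shape); cv2.imwrite("pics/fin.png",o)
```

```text
[ 0.43276648 -0.21912154  0.24549378] [ 0.7 -0.5 -0.4] 35.8
(596, 650, 3)
```

View pics/fin.png

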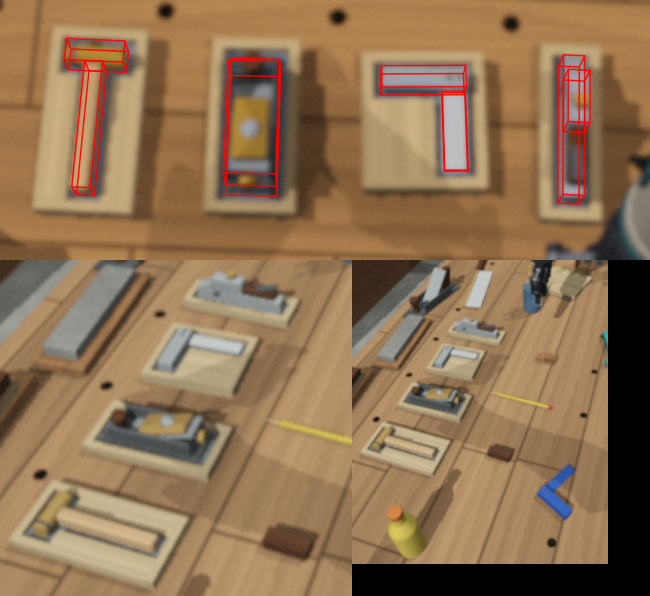

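All four look seated, but the block plane sits a few mm forward in the overlay. I'll measure its end gaps numerically.

Run:
```python
from h import *; from est import E
c=manip.camera("top"); x,y,a=E["W"]; s=.002
for yy in (-.015,-.0,.015):
    u=np.arange(-.092,.093,s); p=np.array([x+np.cos(a)*u-np.sin(a)*yy,y+np.sin(a)*u+np.cos(a)*yy,np.full(u.shape,.010)]).T
    q=proj(c,p).astype(np.float32); v=cv2.remap(c["pixels"],q[None,:,0],q[None,:,1],cv2.INTER_LINEAR)[0]
    for lo,hi in((-.092,-.05),(.05,.093)): print(yy,[(int(round(k*1000)),*map(int,t)) for k,t in zip(u,v) if lo<=k<hi])
```

```text
-0.015 [(-92, 50, 79, 110), (-90, 49, 73, 98), (-88, 55, 79, 99), (-86, 73, 104, 124), (-84, 91, 126, 149), (-82, 103, 140, 165), (-80, 108, 144, 168), (-78, 107, 139, 162), (-76, 106, 128, 146), (-74, 104, 114, 124), (-72, 98, 99, 103), (-70, 90, 85, 87), (-68, 79, 74, 72), (-66, 66, 62, 59), (-64, 57, 54, 51), (-62, 58, 54, 54), (-60, 68, 65, 62), (-58, 71, 68, 66), (-56, 71, 68, 66), (-54, 68, 65, 63), (-52, 64, 61, 59)]
-0.015 [(50, 58, 57, 54), (52, 59, 56, 54), (54, 57, 53, 53), (56, 57, 53, 53), (58, 59, 56, 54), (60, 64, 61, 56), (62, 70, 67, 64), (64, 73, 71, 68), (66, 77, 74, 69), (68, 83, 77, 74), (70, 87, 83, 79), (72, 95, 91, 88), (74, 106, 101, 100), (76, 110, 108, 110), (78, 104, 113, 122), (80, 100, 122, 138), (82, 104, 139, 162), (84, 114, 154, 179), (86, 120, 163, 188), (88, 120, 163, 191), (90, 115, 159, 188), (92, 105, 150, 185)]
-0.0 [(-92, 49, 78, 106), (-90, 50, 74, 97), (-88, 58, 83, 101), (-86, 75, 107, 128), (-84, 92, 128, 151), (-82, 103, 141, 165), (-80, 107, 145, 169), (-78, 107, 141, 164), (-76, 109, 134, 151), (-74, 109, 121, 132), (-72, 106, 108, 112),
[... 769 characters left out ...]
78, 109, 144, 166), (-76, 110, 136, 156), (-74, 109, 121, 134), (-72, 106, 109, 114), (-70, 100, 96, 97), (-68, 87, 82, 81), (-66, 77, 72, 71), (-64, 72, 70, 68), (-62, 72, 72, 71), (-60, 74, 76, 77), (-58, 68, 75, 81), (-56, 59, 71, 80), (-54, 51, 66, 76), (-52, 48, 61, 71)]
0.015 [(50, 47, 45, 43), (52, 52, 49, 46), (54, 59, 57, 54), (56, 66, 63, 63), (58, 70, 67, 70), (60, 69, 69, 74), (62, 64, 66, 76), (64, 62, 65, 79), (66, 62, 66, 81), (68, 63, 67, 82), (70, 69, 71, 85), (72, 77, 78, 89), (74, 86, 86, 94), (76, 91, 92, 99), (78, 89, 99, 111), (80, 91, 115, 132), (82, 100, 136, 159), (84, 115, 157, 182), (86, 120, 163, 189), (88, 120, 164, 191), (90, 115, 160, 189), (92, 105, 150, 185)]
```

The gaps show the sole running from about −68 to +72 mm in the recess. It is centred within about 2 mm and flat, so the job is done and I'll hand it in.

```bash
python3 -c "
from rig import manip
s=manip.get_state(); print(s['time_s'],s['contact_force'].round(1)); print(manip.finish_job())"
```

```text
35.85 [ 0.5  0.4 -0.2]
the job is handed in; nothing more can be done
None
```

All four tools are in their recesses: the block plane in the wide insert, the shoulder plane in the narrow one, the try square in the L and the hammer in the T. I lowered each one until the wrist force showed it had touched the felt, then released it. The job was handed in at 35.9 s.

- **Seating:** the last top and side pictures show all four tools lying flat and inside the recess edges. The hand was clear, and the wrist force was within sensor noise of zero.
- **Disagreement:** the final overlay suggested the block plane was about 6 mm too far forward. The felt gaps at its ends put it within about 2 mm of centre, so I left it where it was; the limit is 13 mm.
- **Bystanders and look-alikes:** the glue bottle is clearly upright. The pencil jar is partly hidden behind the gripper in the last picture but looks upright; the planned path kept clear of it. I did not touch the blue square or the turquoise hammer.

The system gave no verdict when I handed the job in.

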